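# Gauge a porcelain test tile, then hold it in the light beam by its bare edges

### The arm

A 7-joint arm with a two-finger parallel gripper is mounted at the origin on the work surface. World frame = base frame: x ahead of the robot, y to its left, z up, the work surface at z = 0. Lengths are in m, angles in rad, forces in N, time in s.
With the tool pointing down it reaches from about 0.425 to 0.875 m from the base axis. Payload 4.7 kg.
Tool frame: the origin (TCP) lies midway between the tips of the shut fingers; the grasp point (between the pads) lies ctrl.grasp_offset behind it (ctrl.grasp_offset is the distance from the TCP to the grasp point, in m); z points along the fingers, y is the line along which they close (so a half turn about z gives the same grasp; the last joint's range is limited). The gripper opens to 87 mm and grips with 3 to 60 N. Pads are 19 mm wide; open, the fingers measure 117 mm over their backs; the gripper's body (75 mm by 190 mm) begins 51 mm behind the grasp point.
Start: joints at [-1.32, 0.321, -0.07, 1.45, 0.023, 1.371, -0.057], TCP at [0.153, 0.632, 0.223] pointing down, gripper open.
Joint ranges: [-2.86, 2.86], [-0.3, 2.09], [-1.38, 1.24], [0.06, 2.45], [-1.56, 4.7], [0.09, 2.05], [-2.69, 2.69]. Speed limits (rad/s): [2.57, 2.57, 3.14, 3.14, 3.14, 3.14, 3.14].

### API

Orientations are given as a rotation vector (axis times angle).
In Python, from bench import ctrl gives the robot as it stands. The module is installed in compiled form; this text tells all that it offers.
- The arm moves only by the tool jog_arm, never from a script. Its argument "moves" is one flat list of numbers, 7 for each row, row after row: the shift along the tool's x, y, z in units of 30 cm (1.0 is 30 cm), then the turn, a rotation vector about the tool's x, y, z in units of 60 degrees (1.0 is 60 degrees), then the gripper's target within -1 to 1 (fully open at 1, half-way at 0, shut at -1). In form: [x, y, z, wx, wy, wz, fingers, x, y, z, wx, wy, wz, fingers, ...]. A call has exactly 8 rows; each row is the pose to reach, as a shift and turn from the pose commanded when the call began, along the tool's axes at that moment; what a row does not reach only later rows make up. A row lasts 1/8 s, in which the tool goes at most 62.5 mm and 10.7 degrees, less where a joint would pass 70% of its speed; a pose out of reach is approached as far as the arm can. A call with a number of a shift or a turn outside -1 to 1 is refused whole. A call with a gripper value outside its range is refused whole. The fingers move at their own pace and stop on an object; "newtons" is the grip in N (left out, the last holds). Time passes only in rows, so rows that repeat a pose let the fingers close, or fill a call up. It gives the time, the measured TCP pose, the force, the opening and the grip force at its end, in the units of the state.
- ctrl.get_state(): the state, without advancing time (a new reading comes with each control period).
- ctrl.get_image(name): name is "scene" or "top" or "wrist"; returns a dict with "pixels" (384x512x3 uint8, red, green, blue), "fx", "fy", "cx", "cy" (pixels), "dist" ([k1, k2, p1, p2, k3] as OpenCV has them; the pictures are not rectified), "xyz" and "rotation" of the camera in the world; the wrist camera has in their place "tool_from_camera" (4x4, takes a point from camera to tool coordinates, whose origin is the TCP and whose axes are the flange's). Camera axes: x right, y up, looking along -z (the intrinsics and any distortion apply to the point x, -y, -z); pixel columns grow to the right and rows downward; lengths in m; the calibration is good to about 2 mm. A picture is of the moment at which its call begins: read the wrist's pose just before it. There is no depth.
- ctrl.close_job(): hands the job in; it is judged then, once.
The state is a dict: "time": time; "joint_positions": joint angles; "qd": joint speeds; "joint_torque": joint torques, N m; "position": TCP position; "tool_rot": TCP orientation; "ft_force": force on the tool from outside, world axes, zero at the start; "torque": the same for the moment, N m; "grip_width": opening from 0.0 (shut) to 1.0 (fully open); "grip_force": force on a finger pad.
Only numpy, scipy, OpenCV 4.12 (cv2) and the standard library are available. Lean on these libraries where they do the work, as an engineer would, in place of code of your own. Each camera call takes 0.05 s, during which the arm holds its last target. There are 200 camera calls.

### The job

Gauge the green-glazed test tile standing in the bench caliper: gently slide the caliper shut until both jaws bear on the tile, wait a moment for the reading, then slide the jaw back a good centimetre clear. Then take the tile by its two bare side edges only, never touching the glaze, lift it out and hold it upright in the light beam, midway between lamp and meter head and touching neither, square to the beam with the whole beam on the glaze; finish while still holding it there, steady. Do not tip the tile over, and leave the other things on the bench alone.

Things in the scene. Friction and masses are not known exactly. Their poses are not given: they have to be found in the camera images.
- tile: Green-glazed white porcelain tile like an upside-down T, 90 to 150 g. Origin: centre of the foot's underside; z up, y along its width, x square to its faces. Upright 8 mm thick, 50 mm wide, top 88 mm above origin; foot 40 (x) x 50 (y) x 8 mm. Bare side edges: planes y = +-25 mm. Stands on the caliper's stage (26 mm high) between the jaws, nearly square to them. Same when turned half round.
- glaze: The tile's two green glaze panels, one on each face of the upright: 42 mm wide (y), 56 mm high, from 20 to 76 mm above the tile's origin, 1 mm proud of the face. They stop 4 mm short of each side edge. Moves with the tile; same origin and axes as tile. Not to be touched by the robot.
- tile_window (a point): Centre of the tile's glazed area: in the middle of the upright, 48 mm above the tile's origin. Axes as the tile's.
- tile_grip (a point): A good height to grip the tile across its side edges: on the tile's axis, 72 mm above its origin (16 mm below its top); grip is 50 mm wide, closing along the tile's y.
- caliper: Steel digital caliper lying face up in a grey stand fixed to the bench. Origin: centre of the stand's underside. Its beam runs along y (at x = +25 mm, top 34 mm above the bench); jaws point to -x. Base 115 x 300 mm, 8 mm high. The tile stands on the dark stage (80 mm long in y, top at 26 mm), near x = -22 mm, its width along y. Nothing but the tile rises above 46 mm.
- fixed_jaw: The caliper's fixed jaw, a steel blade 62 mm long (along x), 12 mm (y), 28 to 38 mm above the bench, at the -y end. Same origin and axes as caliper; its measuring face is the plane y = -100 mm, looking to +y.
- fixed_jaw_face (a point): Middle of the fixed jaw's measuring face, 33 mm above the bench.
- moving_jaw: The moving jaw: a blade like the fixed one, parallel to it, part of the slider. Origin: on the beam's centre line in the plane of its measuring face (which looks to -y), 34 mm above the bench.
- jaw_gap (a joint): Caliper slide: the gap between the jaws in m, 0 shut to 0.115 fully open; starts between 0.085 and 0.110. The slider moves along the caliper's y (+y opens). It takes about 1.5 N to slide, and stays where it is left. Reads about 0.050 when shut on the tile.
- slider_grip (a point): Where to grip the slider: on the axis of its black display housing, 65 mm to the +y side of the moving jaw's face, 38 mm above the bench. The housing is 30 mm wide across the beam (caliper x), 93 mm long, reaching 63 mm from this point towards the jaw and 30 mm the other way, 22 to 46 mm above the bench: pinch it from above across the beam, slide along the caliper's y.
- light_bench: Aluminium rail fixed to the bench, 300 mm long, 40 mm wide, 20 mm high, with a black LED lamp at the -x end and a yellow meter head at the +x end, facing each other across a 120 mm gap. Origin: on the bench under mid-gap. The level beam runs along +x, 140 mm above the bench. Lamp front at x = -60 mm, head front at +60 mm, both 50 mm across, tops at 165 mm, on posts.
- beam_mid (a point): Middle of the light path: on the beam's axis, midway between lamp and light-meter head, 140 mm above the bench. Axes as light_bench. The beam is about 20 mm wide.
- tile_amber: Another T-shaped test tile, amber glaze, same size (50 mm wide, 88 mm high, foot 40 mm); origin under its foot; leave alone.
- tile_blue: Another T-shaped test tile, blue glaze, same size; origin under its foot; leave alone.
- glaze_jar: Closed dark-green glaze jar, 72 mm across, 85 mm high; origin under it; leave alone.
- bisque_bowl: Cream bisque bowl, 110 mm across, 50 mm high; origin under it; leave alone.
- wood_rib: Flat wooden potter's rib, 36 x 80 x 6 mm; origin under it; leave alone.
- glaze_brush: Brush lying on the bench, about 200 mm long; leave alone.
- test_cup: White cup, 72 mm across, 75 mm high; origin under it; leave alone.
There are look-alikes about, which are no part of the job. What is shaped like the tile but yellow is not meant.

How it is judged:
By the outcome, as a careful person would: the job done as asked, in the order asked, and still so for the second after the job is handed in, while the arm keeps its last pose, push and grip.
It also fails if it takes over 72 s, if anything falls off the work surface, if the arm or the gripper's body presses on something with over 40 N, if the wrist force passes 120 N, or if a joint passes its speed limit or range.

## Working session

There is one attempt and no reset: what is moved stays moved. The work goes in short steps, Python scripts to look and compute and a tool call to move; the robot and the scene stay as the last step left them, time stands still between calls to the robot, and variables do not carry over. Pictures are saved under pics/ and viewed, at most 10 in all, crops included, and the job is handed in when it is done.

Besides the shell and the picture viewer there is one more tool, called after "Request:" by a JSON object that holds its "method" and its "body". jog_arm: Moves the arm, as the interface text tells. Its arguments: {"type":"object","properties":{"moves":{"type":"array"},"newtons":{"type":"number"}},"required":["moves"]}

```bash
mkdir -p pics
python3 - <<'E'
from bench import ctrl
import cv2,pickle
s=ctrl.get_state();print(s, ctrl.grasp_offset)
d={}
for n in("scene","top"):
    im=ctrl.get_image(n);d[n]=im
    cv2.imwrite(f"pics/{n}0.png",cv2.resize(im["pixels"][:,:,::-1],(768,576)))
    print(n,{k:v for k,v in im.items() if k!="pixels"})
pickle.dump(d,open("im0.pkl","wb"))
E
```

```text
{'time': 0.0, 'joint_positions': array([-1.31990891,  0.32180678, -0.07010898,  1.45171049,  0.02259922,
        1.37079098, -0.05687165]), 'qd': array([-0.0006276 ,  0.00119785, -0.00061159, -0.000107  , -0.00058092,
        0.00012999, -0.00038186]), 'joint_torque': array([ 2.49964833e-04, -4.91278660e+01, -4.03638314e-01, -3.12526023e+01,
       -6.38427841e-02,  4.36007779e-02,  1.70398771e-04]), 'position': array([0.15237814, 0.63130116, 0.22145442]), 'tool_rot': array([-3.70931460e-01, -3.11947894e+00,  3.02099796e-03]), 'ft_force': array([-0.70049675,  0.30188705,  0.303092  ]), 'torque': array([ 0.00076012, -0.00183798, -0.04969022]), 'grip_force': 0.0, 'grip_width': 0.9968276090842549} 0.0187
scene {'fx': 481.01697663241885, 'fy': 481.01697663241885, 'cx': 256.202008524009, 'cy': 202.55780217720053, 'dist': array([-0.17523842,  0.        ,  0.        ,  0.        ,  0.        ]), 'xyz': array([1.27950794, 0.84722232, 1.23593894]), 'rotation': array([0.31120892, 0.94799185, 2.30058124])}
top {'fx': 416.8272198046963, 'fy': 416.8272198046963, 'cx': 255.16931581543744, 'cy': 187.83110045696762, 'dist': array([-0.14639372,  0.        ,  0.        ,  0.        ,  0.        ]), 'xyz': array([ 0.38540584, -0.01293181,  1.62267501]), 'rotation': array([ 0.10674384, -0.10368265, -1.58061848])}
```

View pics/scene0.png

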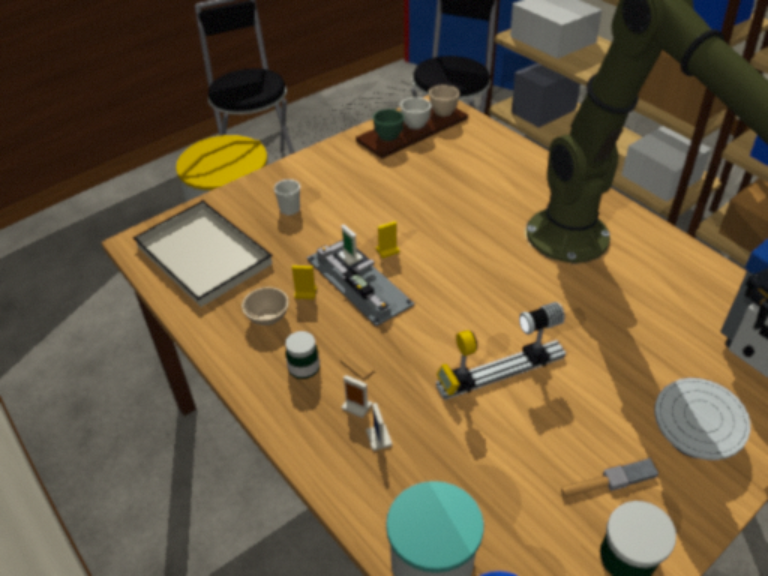

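View pics/top0.png

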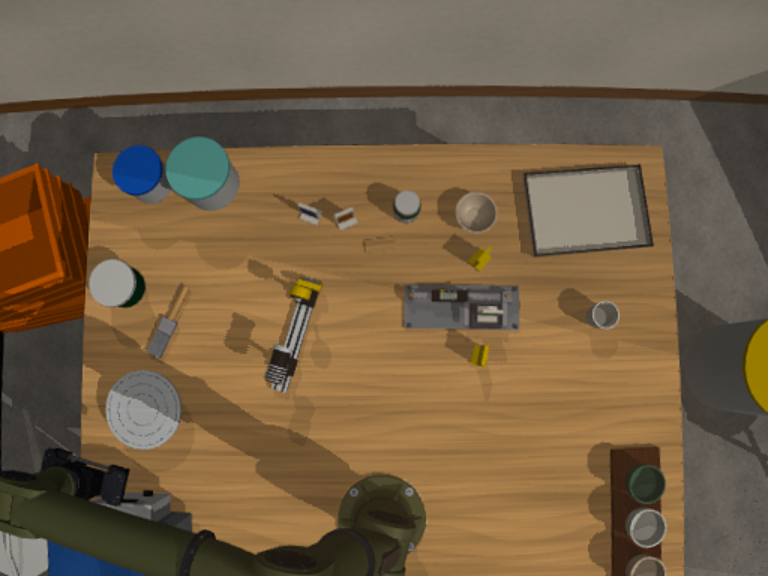

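The scene view shows the caliper with the green tile (display px ~(350,245)), the light bench (meter ~(465,350), lamp ~(540,320)) and yellow decoys beside the caliper. In the top view the caliper base spans about (403,285)–(520,330), the tile is at ~(488,314), the slider display at ~(447,295), and the rail runs from (305,285) to (280,388).

```bash
cat > h.py <<'E'
import numpy as np,cv2,pickle
from scipy.spatial.transform import Rotation as R
from bench import ctrl
def campose(im,s=None):
    if "xyz" in im: return np.array(im["xyz"]),R.from_rotvec(im["rotation"]).as_matrix()
    T=np.eye(4);T[:3,:3]=R.from_rotvec(s["tool_rot"]).as_matrix();T[:3,3]=s["position"]
    T=T@np.array(im["tool_from_camera"]);return T[:3,3],T[:3,:3]
def K(im): return np.array([[im["fx"],0,im["cx"]],[0,im["fy"],im["cy"]],[0,0,1.]])
def rays(im,px,s=None):
    o,M=campose(im,s)
    u=cv2.undistortPoints(np.array(px,float).reshape(-1,1,2),K(im),np.array(im["dist"])).reshape(-1,2)
    return o,np.c_[u[:,0],-u[:,1],-np.ones(len(u))]@M.T
def onplane(im,px,z,s=None):
    o,d=rays(im,px,s);return o+d*((z-o[2])/d[:,2])[:,None]
def project(im,P,s=None):
    o,M=campose(im,s);c=(np.atleast_2d(P)-o)@M;c=c*[1,-1,-1]
    return cv2.projectPoints(c.reshape(-1,1,3),np.zeros(3),np.zeros(3),K(im),np.array(im["dist"]))[0].reshape(-1,2)
def jog(p,Rm,s=None):
    """target TCP position & rotation -> shift/turn units from the measured pose"""
    s=s or ctrl.get_state();R0=R.from_rotvec(s["tool_rot"])
    return np.r_[R0.inv().apply(np.array(p)-s["position"])/.3,(R0.inv()*R.from_matrix(Rm)).as_rotvec()/(np.pi/3)]
def down(yaw_close):
    """tool down, finger-closing axis y at world angle yaw"""
    y=np.array([np.cos(yaw_close),np.sin(yaw_close),0]);z=np.array([0,0,-1.]);return np.c_[np.cross(y,z),y,z]
E
python3 - <<'E'
from h import *
d=pickle.load(open("im0.pkl","rb"));t=d["top"]
f=lambda p,z:onplane(t,np.array(p)/1.5,z).round(4).tolist()
print("cal corners",f([(404,284),(520,285),(520,330),(403,327)],.008))
print("tile top",f([(490,312)],.114),"housing",f([(447,295)],.046))
print("rail",f([(305,300),(280,388)],.02),"yellow head",f([(307,290)],.16))
print("decoys",f([(481,258),(480,355)],.05), "base",f([(382,512)],0))
s=ctrl.get_state();print(R.from_rotvec(s["tool_rot"]).as_matrix().round(3))
im=ctrl.get_image("wrist");print({k:v for k,v in im.items() if k!="pixels"})
E
```

```text
cal corners [[0.5961, -0.0664, 0.008], [0.5896, -0.3707, 0.008], [0.4717, -0.3661, 0.008], [0.4841, -0.062, 0.008]]
tile top [[0.511, -0.2708, 0.114]] housing [[0.5615, -0.174, 0.046]]
rail [[0.556, 0.1903, 0.02], [0.331, 0.2543, 0.02]] yellow head [[0.5648, 0.1679, 0.16]]
decoys [[0.6552, -0.2634, 0.05], [0.4083, -0.2531, 0.05]] base [[0.0125, -0.002, 0.0]]
[[-0.972  0.235 -0.   ]
 [ 0.235  0.972 -0.002]
 [-0.    -0.002 -1.   ]]
{'fx': 299.88888536878096, 'fy': 299.88888536878096, 'cx': 256.36823715425817, 'cy': 189.6168742085861, 'dist': array([0.02720532, 0.        , 0.        , 0.        , 0.        ]), 'tool_from_camera': array([[ 1.18185989e-03,  9.67706307e-01,  2.52077579e-01,
         6.71250954e-02],
       [ 9.99999297e-01, -1.16893258e-03, -2.01031902e-04,
         5.84943597e-04],
       [ 1.00121854e-04,  2.52077639e-01, -9.67707008e-01,
        -1.62317529e-01],
       [ 0.00000000e+00,  0.00000000e+00,  0.00000000e+00,
         1.00000000e+00]])}
```

Request:
{"method": "jog_arm", "body": {"moves": [-0.92, -0.7, -0.6, 0, 0, 0, 1, -0.92, -0.7, -0.6, 0, 0, 0, 1, -0.92, -0.7, -0.6, 0, 0, 0, 1, -0.92, -0.7, -0.6, 0, 0, 0, 1, -0.92, -0.7, -0.6, 0, 0, 0, 1, -0.92, -0.7, -0.6, 0, 0, 0, 1, -0.92, -0.7, -0.6, 0, 0, 0, 1, -0.92, -0.7, -0.6, 0, 0, 0, 1]}}

```text
time: 1.15
position: [0.372, 0.3626, 0.4028]
tool_rot: [0.374, 3.119, 0.002]
ft_force: [-0.5, 0.3, -0.9]
grip_width: 1.0
grip_force: 0.0
```

Request:
{"method": "jog_arm", "body": {"moves": [-0.46, -0.78, 0.07, 0, 0, 0, 1, -0.46, -0.78, 0.07, 0, 0, 0, 1, -0.46, -0.78, 0.07, 0, 0, 0, 1, -0.46, -0.78, 0.07, 0, 0, 0, 1, -0.46, -0.78, 0.07, 0, 0, 0, 1, -0.46, -0.78, 0.07, 0, 0, 0, 1, -0.46, -0.78, 0.07, 0, 0, 0, 1, -0.46, -0.78, 0.07, 0, 0, 0, 1]}}

```text
time: 2.15
position: [0.4502, 0.1055, 0.3812]
tool_rot: [-0.365, -3.12, 0.001]
ft_force: [-0.0, 0.8, -0.6]
grip_width: 1.006
grip_force: 0.0
```

Run:
```python
from h import *
s=ctrl.get_state();im=ctrl.get_image("wrist");pickle.dump((s,im),open("w1.pkl","wb"))
print(s["position"],np.abs(s["qd"]).max())
cv2.imwrite("pics/w1.png",cv2.resize(im["pixels"][:,:,::-1],(800,600)))
```

```text
[0.45024147 0.10546532 0.38121431] 0.010305623014960233
```

View pics/w1.png

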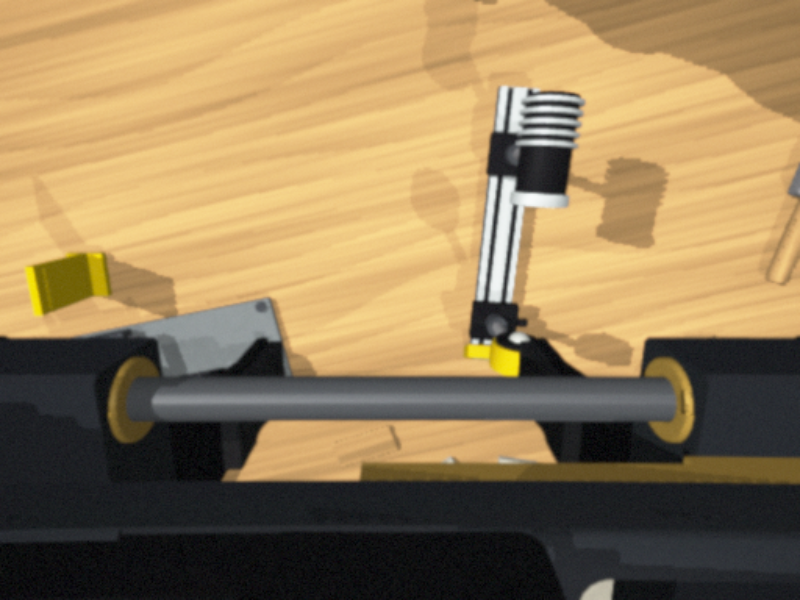

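The wrist view shows the gripper hiding everything below row ~340. The rail and lamp are visible (rim ~(542,200)), the head is partly hidden at ~(510,360), and the caliper's corner is at (268,300). I'll shift forward to see the whole light bench.

Request:
{"method": "jog_arm", "body": {"moves": [-0.5, 0, 0, 0, 0, 0, 1, -0.5, 0, 0, 0, 0, 0, 1, -0.5, 0, 0, 0, 0, 0, 1, -0.5, 0, 0, 0, 0, 0, 1, -0.5, 0, 0, 0, 0, 0, 1, -0.5, 0, 0, 0, 0, 0, 1, -0.5, 0, 0, 0, 0, 0, 1, -0.5, 0, 0, 0, 0, 0, 1]}}

```text
time: 3.2
position: [0.5963, 0.0682, 0.382]
tool_rot: [0.37, 3.119, 0.001]
ft_force: [0.3, 0.9, 0.5]
grip_width: 0.999
grip_force: 0.0
```

Run:
```python
from h import *
s=ctrl.get_state();im=ctrl.get_image("wrist");pickle.dump((s,im),open("w2.pkl","wb"))
print(s["position"],s["joint_positions"].round(2))
cv2.imwrite("pics/w2.png",cv2.resize(im["pixels"][:,:,::-1],(800,600)))
```

```text
[0.59625967 0.06818373 0.38204492] [-0.63  0.2   0.58  1.32 -0.11  1.65  1.26]
```

View pics/w2.png

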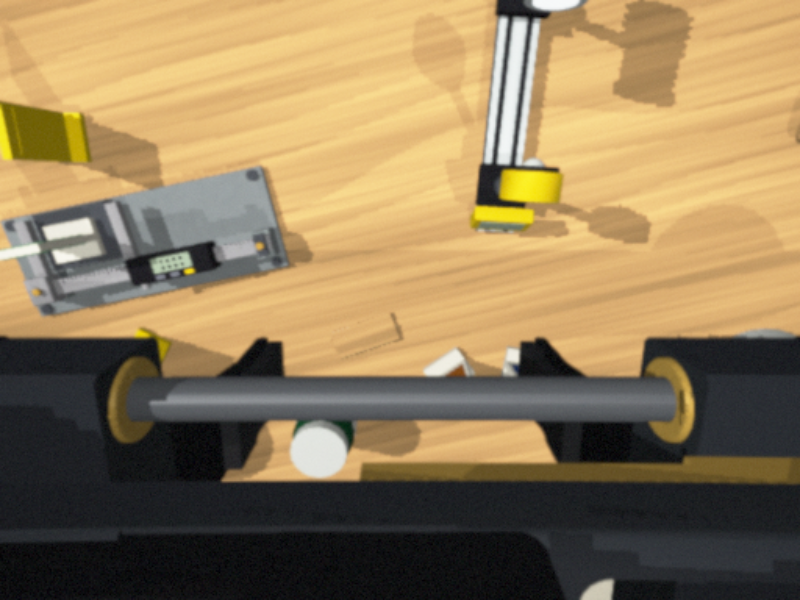

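The wrist view shows the whole caliper (base corners ~(8,220), (260,167), (290,265), (42,315), housing (130–220,260), tile at left edge ~(70,240)). The rail runs (518,15)→(505,163), with the yellow head at ~(530,185).

Run:
```python
from h import *
s,im=pickle.load(open("w2.pkl","rb"));k=1.5625
f=lambda p,z:onplane(im,np.array(p)/k,z,s)
# caliper base by grey-blue mask: hull / min-area rectangle
px=im["pixels"];hsv=cv2.cvtColor(px,cv2.COLOR_RGB2HSV)
m=((hsv[:,:,1]<70)&(hsv[:,:,2]<170)).astype(np.uint8);m[212:]=0;m[:,200:]=0
n,l,st,_=cv2.connectedComponentsWithStats(m);b=1+st[1:,4].argmax();print(st[b])
c=f([(8,220),(260,167),(290,265),(42,315)],.008);print("corners",c.round(4).tolist())
print("sides",[np.linalg.norm(c[i]-c[i-1]).round(4) for i in range(4)],"centre",c.mean(0))
q,_=cv2.findContours((l==b).astype(np.uint8),0,1)
pp=onplane(im,max(q,key=len).reshape(-1,2)+0.,.008,s)[:,:2].astype(np.float32);print("rect",cv2.minAreaRect(pp))
ys=c[1]+c[2]-c[0]-c[3];print("yaw of +y",np.degrees(np.arctan2(ys[1],ys[0])))
print("housing",f([(133,262),(218,246),(222,258),(137,283)],.046).round(4).tolist())
r=f([(500,15),(486,163),(538,15),(524,163)],.02);print("rail",r.round(4).tolist())
y=((hsv[:,:,0]>20)&(hsv[:,:,0]<35)&(hsv[:,:,1]>200)).astype(np.uint8);y[:,:250]=0
n,l,st,ce=cv2.connectedComponentsWithStats(y);print(st[1:][st[1:,4]>30])
for row in (30,60,90): print(row,cv2.cvtColor(px,cv2.COLOR_RGB2GRAY)[row,300:355].tolist())
# scene/top colour blobs of the head + lamp rim from w1
s1,i1=pickle.load(open("w1.pkl","rb"))
print("rim w1 z.14",onplane(i1,np.array([(515,198),(568,202)])/k,.14,s1).round(4).tolist())
print("rail end w1",onplane(i1,np.array([(500,88),(537,88)])/k,.02,s1).round(4).tolist())
print("head top w2 z.14",f([(501,187),(562,187),(500,172),(560,172)],.14).round(4).tolist())
```

```text
[   1  107  184   95 9220]
corners [[0.48, -0.3525, 0.008], [0.4885, -0.0638, 0.008], [0.6009, -0.0639, 0.008], [0.5911, -0.3632, 0.008]]
sides [np.float64(0.1116), np.float64(0.2888), np.float64(0.1123), np.float64(0.2995)] centre [ 0.5400975  -0.21085647  0.008     ]
rect ((0.5391731262207031, -0.21423333883285522), (0.30217069387435913, 0.11513723433017731), 88.46041107177734)
yaw of +y 88.21564074877121
housing [[0.5541, -0.2148, 0.046], [0.5585, -0.1216, 0.046], [0.5718, -0.1217, 0.046], [0.5767, -0.2193, 0.046]]
rail [[0.4071, 0.2158, 0.02], [0.5418, 0.1765, 0.02], [0.4161, 0.2522, 0.02], [0.5514, 0.2161, 0.02]]
[[320 108  39  22 745]
 [302 131  39  15 363]]
30 [191, 187, 186, 188, 189, 189, 189, 191, 188, 186, 179, 177, 180, 180, 178, 166, 142, 161, 214, 235, 237, 230, 188, 107, 51, 94, 183, 228, 239, 240, 240, 241, 238, 234, 217, 164, 86, 52, 101, 179, 227, 234, 228, 200, 160, 144, 142, 144, 143, 145, 141, 146, 165, 190, 200]
60 [211, 210, 209, 210, 208, 206, 204, 198, 197, 198, 199, 198, 182, 144, 165, 223, 237, 239, 229, 168, 85, 54, 118, 209, 235, 241, 242, 242, 241, 238, 229, 180, 104, 54, 90, 167, 223, 235, 230, 206, 159, 148, 149, 146, 149, 149, 149, 156, 177, 196, 200, 201, 199, 200, 201]
90 [196, 199, 198, 199, 196, 195, 193, 194, 191, 171, 139, 177, 231, 242, 241, 226, 144, 57, 65, 147, 226, 243, 244, 244, 244, 242, 240, 227, 156, 73, 59, 130, 218, 238, 234, 216, 179, 159, 155, 156, 157, 156, 157, 160, 173, 198, 210, 211, 213, 211, 211, 213, 211, 211, 210]
rim w1 z.14 [[0.4261, 0.2106, 0.14], [0.4397, 0.2533, 0.14]]
rail end w1 [[0.3255, 0.2404, 0.02], [0.3345, 0.2773, 0.02]]
head top w2 z.14 [[0.5613, 0.1641, 0.14], [0.5733, 0.2135, 0.14], [0.5491, 0.1654, 0.14], [0.5609, 0.2137, 0.14]]
```

Run:
```python
from h import *
k=1.5625
s,im=pickle.load(open("w2.pkl","rb"));s1,i1=pickle.load(open("w1.pkl","rb"))
g=cv2.cvtColor(im["pixels"],cv2.COLOR_RGB2GRAY).astype(float);pts=[]
for r in range(15,100,5):
    x0=int(330.6-(r-30)*7.1/60); w=[]
    for lo,hi in((x0-11,x0-2),(x0+2,x0+11)):
        a=np.arange(lo,hi);v=np.clip(150-g[r,lo:hi],0,None);w.append((a*v).sum()/v.sum())
    pts.append((np.mean(w),r))
P=onplane(im,pts,.02,s)[:,:2];vx,vy,x,y=cv2.fitLine(P.astype(np.float32),2,0,.01,.01).ravel()
u=np.array([vx,vy])*np.sign(vx);o=np.array([x,y]);n=np.array([-u[1],u[0]]);print("axis",u,np.degrees(np.arctan2(u[1],u[0])),"through",o)
def rep(nm,p):
    d=p[:,:2]-o;print(nm,"s",(d@u).round(4),"n",(d@n).round(4))
rep("lamp front w1 z.165",onplane(i1,np.array([(541,206)])/k,.165,s1))
rep("lamp sides w1 z.14",onplane(i1,np.array([(514,200),(569,203)])/k,.14,s1))
rep("head front w2 z.165",onplane(im,np.array([(530,168)])/k,.165,s))
rep("head sides w2 z.14",onplane(im,np.array([(501,180),(562,180)])/k,.14,s))
rep("rail end w1 z.02",onplane(i1,np.array([(518,88)])/k,.02,s1))
rep("plate w2 z.02/.008",onplane(im,np.array([(505,208),(502,230)])/k,.02,s))
d=pickle.load(open("im0.pkl","rb"))
for nm,z,p in(("scene",.14,(527,321)),("scene",.14,(466,342)),("scene",.02,(565,347)),("scene",.02,(440,390)),("top",.02,(280,389)),("top",.165,(306,297)),("top",.165,(286,347))):
    rep(nm+str(p),onplane(d[nm],np.array([p])/1.5,z))
for nm in d:
    c=d[nm]["pixels"][:,:,::-1]
a=d["top"]["pixels"][180:270,160:360,::-1];b=d["scene"]["pixels"][150:280,200:400,::-1]
cv2.imwrite("pics/crop.png",np.vstack([cv2.resize(a,(600,270),interpolation=2)[:260],cv2.resize(b,(600,390),interpolation=2)[:335]]))
```

```text
axis [ 0.956313  -0.2923447] -16.998379 through [0.47410068 0.21607682]
lamp front w1 z.165 s [-0.0402] n [-0.004]
lamp sides w1 z.14 s [-0.0426 -0.043 ] n [-0.0199  0.0265]
head front w2 z.165 s [0.0826] n [-0.0088]
head sides w2 z.14 s [0.0929 0.09  ] n [-0.0249  0.0257]
rail end w1 z.02 s [-0.1503] n [-0.0017]
plate w2 z.02/.008 s [0.1223 0.1464] n [0.008  0.0076]
scene(527, 321) s [-0.0517] n [-0.0025]
scene(466, 342) s [0.0915] n [-0.0002]
scene(565, 347) s [-0.1609] n [0.0087]
scene(440, 390) s [0.1482] n [0.0079]
top(280, 389) s [-0.1505] n [-0.0061]
top(306, 297) s [0.0839] n [-0.023]
top(286, 347) s [-0.0414] n [-0.0125]
```

View pics/crop.png

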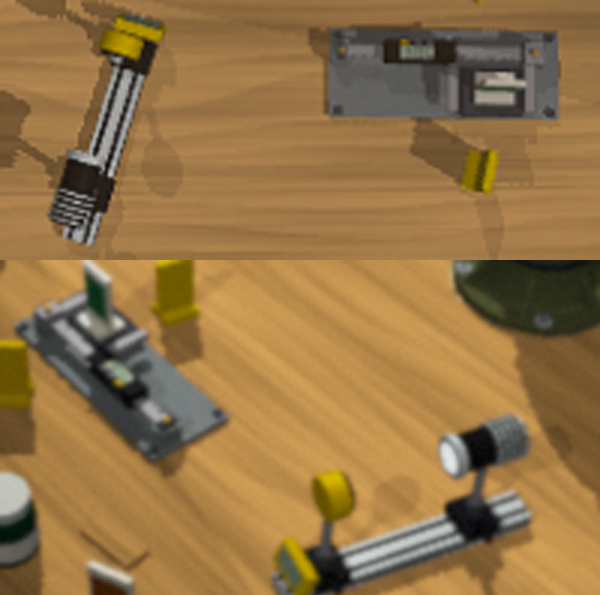

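The crops confirm it: the lamp faces the yellow disc head, and the green tile stands near the fixed jaw. The caliper fit is 302×115 mm at yaw −1.5°, which matches the given size. Next I'll move over the slider.

Run:
```python
from h import *
yaw=np.radians(-1.54)
T=down(yaw+np.pi); T=T if T[1,0]>0 else down(yaw)
print(T.round(2)); print(jog([.566,-.153,.20],T).round(3))
```

```text
[[ 0.03  1.    0.  ]
 [ 1.   -0.03  0.  ]
 [ 0.    0.   -1.  ]]
[-7.40e-02 -7.41e-01  6.06e-01  1.00e-03 -0.00e+00  1.30e+00]
```

Request:
{"method": "jog_arm", "body": {"moves": [-0.07, -0.74, 0.6, 0, 0, 0.17, 1, -0.07, -0.74, 0.6, 0, 0, 0.34, 1, -0.07, -0.74, 0.6, 0, 0, 0.51, 1, -0.07, -0.74, 0.6, 0, 0, 0.68, 1, -0.07, -0.74, 0.6, 0, 0, 0.85, 1, -0.07, -0.74, 0.6, 0, 0, 1.0, 1, -0.07, -0.74, 0.6, 0, 0, 1.0, 1, -0.07, -0.74, 0.6, 0, 0, 1.0, 1]}}

```text
time: 4.25
position: [0.5654, -0.1521, 0.2019]
tool_rot: [1.876, 2.519, 0.001]
ft_force: [-1.1, 0.5, -0.5]
grip_width: 0.999
grip_force: 0.0
```

Run:
```python
from h import *
yaw=np.radians(-1.54);T=down(yaw)
s=ctrl.get_state();print(s["joint_positions"].round(2))
print(jog([.566,-.153,.10],T,s).round(3),jog([.566,-.153,.022],T,s).round(3))
```

```text
[-0.47  0.24  0.81  1.67 -0.18  1.3   0.66]
[-0.004  0.001  0.34   0.001 -0.     0.303] [-0.004  0.001  0.6    0.001 -0.     0.303]
```

Request:
{"method": "jog_arm", "body": {"moves": [0, 0, 0, 0, 0, 0.15, 1, 0, 0, 0.1, 0, 0, 0.3, 1, 0, 0, 0.2, 0, 0, 0.3, 1, 0, 0, 0.35, 0, 0, 0.3, 1, 0, 0, 0.45, 0, 0, 0.3, 1, 0, 0, 0.55, 0, 0, 0.3, 1, 0, 0, 0.6, 0, 0, 0.3, 1, 0, 0, 0.6, 0, 0, 0.3, 0], "newtons": 6}}

```text
time: 5.25
position: [0.5647, -0.1523, 0.0211]
tool_rot: [-2.249, -2.192, 0.001]
ft_force: [0.4, 0.1, 0.3]
grip_width: 0.949
grip_force: 0.0
```

Request:
{"method": "jog_arm", "body": {"moves": [0, 0, 0, 0, 0, 0, -0.6, 0, 0, 0, 0, 0, 0, -0.6, 0, 0, 0, 0, 0, 0, -0.6, 0, 0, 0, 0, 0, 0, -0.6, 0, 0, 0, 0, 0, 0, -0.6, 0, 0, 0, 0, 0, 0, -0.6, 0, 0, 0, 0, 0, 0, -0.6, 0, 0, 0, 0, 0, 0, -0.6], "newtons": 6}}

```text
time: 6.25
position: [0.5642, -0.1527, 0.0215]
tool_rot: [-2.251, -2.19, 0.001]
ft_force: [-4.7, 1.0, 3.4]
grip_width: 0.345
grip_force: 6.0
```

Request:
{"method": "jog_arm", "body": {"moves": [-0.017, -0.003, 0, 0, 0, 0, -0.6, -0.034, -0.003, 0, 0, 0, 0, -0.6, -0.05, -0.003, 0, 0, 0, 0, -0.6, -0.067, -0.003, 0, 0, 0, 0, -0.6, -0.084, -0.003, 0, 0, 0, 0, -0.6, -0.1, -0.003, 0, 0, 0, 0, -0.6, -0.117, -0.003, 0, 0, 0, 0, -0.6, -0.127, -0.003, 0, 0, 0, 0, -0.6]}}

```text
time: 7.25
position: [0.5631, -0.1901, 0.0215]
tool_rot: [-2.251, -2.19, -0.002]
ft_force: [-2.3, 7.8, 2.8]
grip_width: 0.345
grip_force: 6.0
```

Run:
```python
from h import *
for n in("scene",):
    im=ctrl.get_image(n);a=im["pixels"][140:230,190:290,::-1]
    cv2.imwrite("pics/s2.png",cv2.resize(a,(660,594),interpolation=2))
print(ctrl.get_state()["ft_force"])
```

```text
[-1.98109634  3.85108985  2.6611326 ]
```

View pics/s2.png

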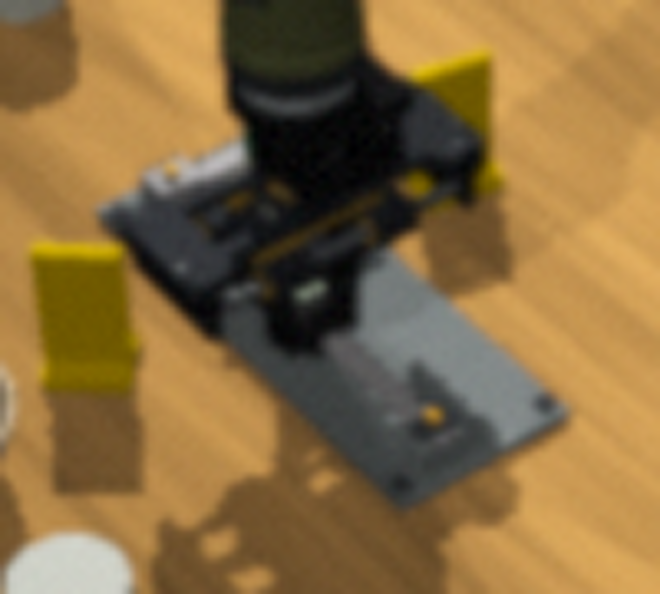

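The gripper hides the tile; the slider has moved with it, and the force fell from 7.8 to 3.9 N once stopped, so it was mostly drag. I'll carry on slowly.

Request:
{"method": "jog_arm", "body": {"moves": [-0.003, 0, 0, 0, 0, 0, -0.6, -0.005, 0, 0, 0, 0, 0, -0.6, -0.008, 0, 0, 0, 0, 0, -0.6, -0.01, 0, 0, 0, 0, 0, -0.6, -0.013, 0, 0, 0, 0, 0, -0.6, -0.015, 0, 0, 0, 0, 0, -0.6, -0.015, 0, 0, 0, 0, 0, -0.6, -0.015, 0, 0, 0, 0, 0, -0.6]}}

```text
time: 8.3
position: [0.563, -0.1919, 0.0211]
tool_rot: [-2.247, -2.19, -0.004]
ft_force: [-1.9, 8.0, 2.7]
grip_width: 0.344
grip_force: 6.0
```

Run:
```python
from h import *
s,im=pickle.load(open("w2.pkl","rb"))
c=np.array([.5392,-.2142]);a=np.radians(-1.54);ex=np.array([np.cos(a),np.sin(a)]);ey=np.array([-ex[1],ex[0]])
X=np.arange(.06,-.06,-.0005);Y=np.arange(-.155,.155,.0005)
P=c+X[:,None,None]*ex+Y[None,:,None]*ey
P=np.concatenate([P,np.full(P.shape[:2]+(1,),.038)],2)
u=project(im,P.reshape(-1,3),s).reshape(*P.shape[:2],2).astype(np.float32)
o=cv2.remap(im["pixels"],u[...,0],u[...,1],1)
cv2.imwrite("pics/ortho.png",cv2.resize(o[:,:,::-1],(775,300)))
g=cv2.cvtColor(o,cv2.COLOR_RGB2GRAY)
for x in(.0,-.01,-.03,-.045):
    i=int(round((.06-x)/.0005));print(x,[(int(1000*y),int(g[i,j])) for j,y in enumerate(Y) if j%4==0 and -.13<y<.03])
```

```text
0.0 [(-128, 190), (-126, 188), (-124, 176), (-122, 156), (-120, 147), (-118, 145), (-116, 145), (-114, 149), (-112, 163), (-110, 180), (-108, 184), (-106, 184), (-104, 181), (-102, 174), (-100, 142), (-98, 102), (-96, 81), (-94, 85), (-92, 104), (-90, 104), (-88, 79), (-86, 88), (-84, 133), (-82, 171), (-80, 180), (-78, 186), (-76, 190), (-74, 191), (-72, 182), (-70, 182), (-68, 186), (-66, 195), (-64, 194), (-62, 186), (-60, 182), (-58, 168), (-56, 145), (-54, 137), (-52, 137), (-50, 144), (-48, 149), (-46, 139), (-44, 140), (-42, 143), (-40, 145), (-38, 142), (-36, 133), (-34, 115), (-32, 98), (-30, 88), (-28, 72), (-26, 62), (-24, 61), (-22, 63), (-20, 63), (-18, 63), (-16, 62), (-14, 75), (-12, 107), (-10, 129), (-8, 133), (-6, 134), (-4, 132), (-2, 124), (0, 102), (1, 83), (3, 82), (5, 90), (7, 96), (9, 100), (11, 100), (13, 101), (15, 101), (17, 108), (19, 120), (21, 127), (23, 118), (25, 104), (27, 101), (29, 101)]
-0.01 [(-128, 192), (-126, 188), (-124, 177), (-122, 158), (-120, 147), (-118, 147), (-116, 148), (-114, 152), (-112, 162), (-110, 179), (-108, 184), (-106, 184), (
[... 1925 characters left out ...]
 (-96, 76), (-94, 82), (-92, 107), (-90, 107), (-88, 77), (-86, 68), (-84, 68), (-82, 71), (-80, 75), (-78, 82), (-76, 83), (-74, 81), (-72, 82), (-70, 81), (-68, 82), (-66, 81), (-64, 83), (-62, 81), (-60, 83), (-58, 81), (-56, 80), (-54, 82), (-52, 81), (-50, 79), (-48, 82), (-46, 81), (-44, 81), (-42, 82), (-40, 82), (-38, 82), (-36, 81), (-34, 82), (-32, 81), (-30, 84), (-28, 90), (-26, 89), (-24, 91), (-22, 89), (-20, 88), (-18, 90), (-16, 90), (-14, 111), (-12, 155), (-10, 184), (-8, 189), (-6, 186), (-4, 185), (-2, 171), (0, 130), (1, 87), (3, 82), (5, 98), (7, 108), (9, 118), (11, 138), (13, 153), (15, 156), (17, 158), (19, 158), (21, 159), (23, 158), (25, 159), (27, 161), (29, 158)]
```

View pics/ortho.png

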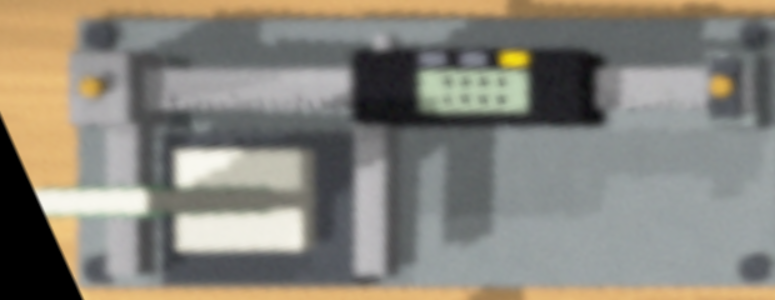

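The rectified view puts the jaw faces at y = −100 and −13 mm (initial gap 87 mm) and the tile foot at −84 to −33 mm. A 37 mm travel should shut it and the hand has moved 39 mm, so the jaws are bearing. I'll hold with a lighter push for the reading.

Request:
{"method": "jog_arm", "body": {"moves": [0.003, 0, 0, 0, 0, 0, -0.6, 0.003, 0, 0, 0, 0, 0, -0.6, 0.003, 0, 0, 0, 0, 0, -0.6, 0.003, 0, 0, 0, 0, 0, -0.6, 0.003, 0, 0, 0, 0, 0, -0.6, 0.003, 0, 0, 0, 0, 0, -0.6, 0.003, 0, 0, 0, 0, 0, -0.6, 0.003, 0, 0, 0, 0, 0, -0.6]}}

```text
time: 9.3
position: [0.563, -0.1919, 0.0211]
tool_rot: [-2.248, -2.19, -0.003]
ft_force: [-1.2, 5.8, 0.9]
grip_width: 0.349
grip_force: 6.0
```

Request:
{"method": "jog_arm", "body": {"moves": [0.01, 0, 0, 0, 0, 0, -0.6, 0.02, 0, 0, 0, 0, 0, -0.6, 0.035, 0, 0, 0, 0, 0, -0.6, 0.05, 0, 0, 0, 0, 0, -0.6, 0.065, 0, 0, 0, 0, 0, -0.6, 0.08, 0, 0, 0, 0, 0, -0.6, 0.08, 0, 0, 0, 0, 0, -0.6, 0.08, 0, 0, 0, 0, 0, -0.6]}}

```text
time: 10.3
position: [0.5636, -0.1693, 0.0215]
tool_rot: [-2.25, -2.191, -0.001]
ft_force: [0.7, 0.6, -6.5]
grip_width: 0.345
grip_force: 6.0
```

Request:
{"method": "jog_arm", "body": {"moves": [0, 0, 0, 0, 0, 0, 0.6, 0, 0, 0, 0, 0, 0, 0.6, 0, 0, 0, 0, 0, 0, 0.6, 0, 0, -0.15, 0, 0, 0, 0.6, 0, 0, -0.3, 0, 0, 0, 0.6, 0, 0, -0.5, 0, 0, 0, 0.6, 0, 0, -0.7, 0, 0, 0, 0.6, 0, 0, -0.8, 0, 0, 0, 0.6]}}

```text
time: 11.3
position: [0.5646, -0.1715, 0.2657]
tool_rot: [2.249, 2.187, 0.006]
ft_force: [-0.0, 0.3, 0.3]
grip_width: 0.797
grip_force: 0.0
```

Run:
```python
from h import *
s=ctrl.get_state();print(s["position"],s["joint_positions"].round(2))
print(jog([.525,-.225,.32],R.from_rotvec(s["tool_rot"]).as_matrix(),s).round(3))
```

```text
[ 0.564591   -0.17147357  0.26566996] [-0.5   0.22  0.88  1.57 -0.18  1.42  0.37]
[-0.182 -0.126 -0.182 -0.     0.    -0.   ]
```

Request:
{"method": "jog_arm", "body": {"moves": [0, 0, -0.2, 0, 0, -0.17, 0.6, -0.1, 0, -0.38, 0, 0, -0.34, 0.6, -0.25, 0, -0.38, 0, 0, -0.51, 0.6, -0.39, 0, -0.38, 0, 0, -0.68, 0.6, -0.39, 0, -0.38, 0, 0, -0.85, 0.8, -0.39, 0, -0.38, 0, 0, -1.0, 0.8, -0.39, 0, -0.38, 0, 0, -1.0, 0.8, -0.39, 0, -0.38, 0, 0, -1.0, 0.8]}}

```text
time: 12.3
position: [0.5603, -0.2874, 0.3757]
tool_rot: [0.858, 3.022, 0.0]
ft_force: [-0.0, 1.3, 0.5]
grip_width: 0.9
grip_force: 0.0
```

Request:
{"method": "jog_arm", "body": {"moves": [0, 0, 0, 0, 0, -0.15, 0.8, 0, 0, 0, 0, 0, -0.3, 0.8, 0, 0, 0, 0, 0, -0.45, 0.8, 0, 0, 0, 0, 0, -0.5, 0.8, 0, 0, 0, 0, 0, -0.5, 0.8, 0, 0, 0, 0, 0, -0.5, 0.8, 0, 0, 0, 0, 0, -0.5, 0.8, 0, 0, 0, 0, 0, -0.5, 0.8]}}

```text
time: 13.3
position: [0.5604, -0.2873, 0.3755]
tool_rot: [-0.044, -3.141, -0.0]
ft_force: [-0.2, -0.1, 0.1]
grip_width: 0.899
grip_force: 0.0
```

Run:
```python
from h import *
s=ctrl.get_state();im=ctrl.get_image("wrist");pickle.dump((s,im),open("w3.pkl","wb"))
print(s["position"],s["joint_positions"].round(2),s["grip_width"])
cv2.imwrite("pics/w3.png",cv2.resize(im["pixels"][:230,:,::-1],(800,360)))
```

```text
[ 0.56039336 -0.28734098  0.37553091] [-0.1   0.29  0.71  1.26 -0.19  1.66  2.11] 0.8991435899854996
```

View pics/w3.png

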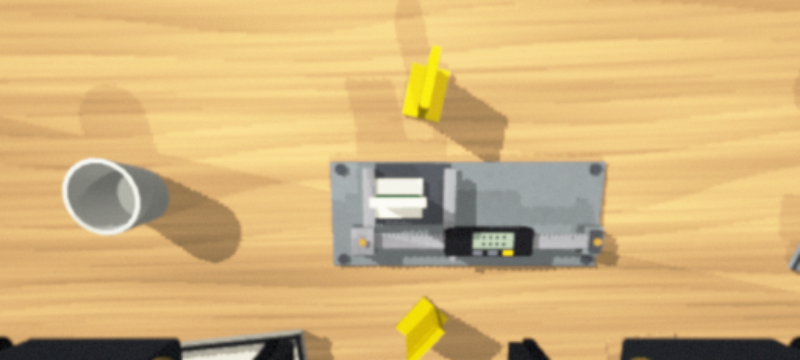

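The tile stands upright against the fixed jaw (top edge at px (370–427,203)), and the moving jaw at x~450 is about 20 mm clear. Now I'll measure the tile.

Run:
```python
from h import *
s,im=pickle.load(open("w3.pkl","rb"));px=im["pixels"]
g=px.min(2).astype(int)
print("col profile x=250..258",g[105:145,250:258].mean(1).round().tolist())
for r in(127,128,129,130,131,132): print(r,g[r,228:284].tolist())
hv=cv2.cvtColor(px,cv2.COLOR_RGB2HSV)
m=((g>195)).astype(np.uint8);m[:, :220]=0;m[:,290:]=0;m[:105]=0;m[145:]=0
m2=m.copy();m2[:125]=0
c,_=cv2.findContours(m2,0,1);c=max(c,key=len).reshape(-1,2);print(c.min(0),c.max(0))
P=onplane(im,c+0.,.114,s)[:,:2].astype(np.float32);print("top rect",cv2.minAreaRect(P))
f=m.copy();f[125:]=0;c,_=cv2.findContours(f,0,1);c=max(c,key=len).reshape(-1,2);print(c.min(0),c.max(0))
P=onplane(im,c+0.,.034,s)[:,:2];print("foot part",P.min(0),P.max(0))
print("ring of fixed jaw pts etc; predicted tile centre (.5172,-.2887) top corners px",project(im,[[.5172,-.3137,.114],[.5172,-.2637,.114]],s))
```

```text
col profile x=250..258 [90.0, 85.0, 84.0, 82.0, 83.0, 85.0, 84.0, 88.0, 131.0, 201.0, 231.0, 235.0, 235.0, 235.0, 235.0, 235.0, 234.0, 234.0, 221.0, 138.0, 115.0, 198.0, 239.0, 246.0, 246.0, 246.0, 243.0, 228.0, 206.0, 199.0, 204.0, 212.0, 225.0, 224.0, 153.0, 84.0, 80.0, 87.0, 89.0, 101.0]
127 [151, 154, 155, 165, 183, 195, 202, 207, 224, 237, 241, 242, 240, 239, 240, 239, 240, 240, 240, 240, 240, 240, 239, 241, 240, 239, 239, 240, 239, 238, 241, 240, 239, 240, 239, 240, 240, 239, 240, 241, 241, 240, 241, 235, 199, 122, 74, 83, 89, 88, 92, 89, 86, 84, 85, 123]
128 [153, 152, 151, 161, 181, 198, 200, 208, 227, 242, 246, 246, 245, 245, 246, 246, 245, 246, 246, 246, 246, 246, 246, 246, 245, 247, 245, 245, 245, 246, 245, 246, 246, 246, 246, 245, 245, 246, 245, 245, 246, 246, 245, 240, 207, 121, 72, 72, 71, 77, 88, 90, 87, 84, 87, 126]
129 [155, 150, 151, 164, 180, 199, 202, 208, 226, 242, 245, 246, 245, 245, 247, 245, 245, 246, 246, 246, 246, 245, 246, 245, 247, 246, 246, 246, 246, 246, 246, 246, 246, 246, 246, 246, 246, 245, 246, 245, 246, 246, 246, 241, 206, 123, 72, 70, 70, 72, 82, 8
[... 505 characters left out ...]
 241, 240, 233, 196, 120, 69, 67, 66, 64, 66, 67, 71, 73, 80, 127]
132 [153, 153, 155, 162, 180, 198, 200, 202, 216, 226, 228, 228, 231, 234, 243, 246, 245, 243, 239, 236, 232, 230, 229, 231, 230, 231, 229, 230, 227, 221, 220, 219, 220, 218, 219, 217, 220, 219, 218, 219, 223, 218, 202, 184, 153, 101, 67, 64, 66, 62, 66, 65, 68, 65, 76, 120]
[233 125] [272 142]
top rect ((0.5235196352005005, -0.2915053367614746), (0.054129328578710556, 0.023353159427642822), 87.31229400634766)
[241 114] [269 123]
foot part [ 0.49703221 -0.3108643 ] [ 0.512328   -0.26483167]
ring of fixed jaw pts etc; predicted tile centre (.5172,-.2887) top corners px [[236.31716773 129.71597073]
 [272.37420586 128.74178998]]
```

Run:
```python
from h import *
T=down(np.radians(88.46));s=ctrl.get_state()
print(jog([.5172,-.2887,.18],T,s).round(4),jog([.5172,-.2887,.0795],T,s).round(4))
```

```text
[ 0.1437 -0.0084  0.6518  0.     -0.     -0.0008] [ 1.437e-01 -8.400e-03  9.868e-01  0.000e+00 -0.000e+00 -8.000e-04]
```

Request:
{"method": "jog_arm", "body": {"moves": [0.144, -0.008, 0.18, 0, 0, 0, 0.9, 0.144, -0.008, 0.36, 0, 0, 0, 0.9, 0.144, -0.008, 0.52, 0, 0, 0, 0.9, 0.144, -0.008, 0.6, 0, 0, 0, 0.9, 0.144, -0.008, 0.7, 0, 0, 0, 0.9, 0.144, -0.008, 0.8, 0, 0, 0, 0.9, 0.144, -0.008, 0.9, 0, 0, 0, 0.9, 0.144, -0.008, 0.985, 0, 0, 0, 0.9]}}

```text
time: 14.35
position: [0.5169, -0.2884, 0.0789]
tool_rot: [-0.043, -3.141, -0.0]
ft_force: [0.5, -0.1, -0.1]
grip_width: 0.949
grip_force: 0.0
```

Run:
```python
from h import *
T=down(np.radians(88.46));s=ctrl.get_state();print(s["position"],s["grip_width"])
print(jog([.5172,-.2887,.0795],T,s).round(4))
```

```text
[ 0.51694684 -0.28842288  0.07892453] 0.9493875940070213
[-0.0009 -0.0009 -0.0019  0.0002 -0.0004 -0.0007]
```

Request:
{"method": "jog_arm", "body": {"moves": [0, 0, 0, 0, 0, 0, 0.4, 0, 0, 0, 0, 0, 0, 0.2, 0, 0, 0, 0, 0, 0, 0.1, 0, 0, 0, 0, 0, 0, 0, 0, 0, 0, 0, 0, 0, -0.2, 0, 0, 0, 0, 0, 0, -0.2, 0, 0, 0, 0, 0, 0, -0.2, 0, 0, 0, 0, 0, 0, -0.2], "newtons": 20}}

```text
time: 15.35
position: [0.5178, -0.2889, 0.081]
tool_rot: [0.043, 3.14, -0.0]
ft_force: [-0.4, -0.2, 5.7]
grip_width: 0.571
grip_force: 20.0
```

Request:
{"method": "jog_arm", "body": {"moves": [0, 0, -0.02, 0, 0, 0, -0.2, 0, 0, -0.06, 0, 0, 0, -0.2, 0, 0, -0.14, 0, 0, 0, -0.2, 0, 0, -0.26, 0, 0, 0, -0.2, 0, 0, -0.4, 0, 0, 0, -0.2, 0, 0, -0.55, 0, 0, 0, -0.2, 0, 0, -0.68, 0, 0, 0, -0.2, 0, 0, -0.75, 0, 0, 0, -0.2]}}

```text
time: 16.35
position: [0.5174, -0.2892, 0.308]
tool_rot: [0.043, 3.138, -0.002]
ft_force: [0.2, -0.1, -1.4]
grip_width: 0.568
grip_force: 20.0
```

Run:
```python
from h import *
s=ctrl.get_state();print(s["joint_positions"].round(2),s["grip_width"],s["ft_force"])
a=np.radians(-17.0);T=down(a+np.pi/2)
print(jog([.4932,.2103,.30],T,s).round(3))
```

```text
[-0.15  0.19  0.72  1.49 -0.13  1.5   2.12] 0.5679846642212788 [ 0.22507922 -0.08370956 -1.39238219]
[ 0.127  1.662  0.025 -0.     0.003  0.257]
```

Request:
{"method": "jog_arm", "body": {"moves": [0, 0.05, 0, 0, 0, 0.03, -0.2, 0.01, 0.15, 0, 0, 0, 0.06, -0.2, 0.02, 0.28, 0, 0, 0, 0.1, -0.2, 0.03, 0.42, 0, 0, 0, 0.14, -0.2, 0.04, 0.56, 0, 0, 0, 0.18, -0.2, 0.05, 0.7, 0, 0, 0, 0.22, -0.2, 0.06, 0.8, 0, 0, 0, 0.25, -0.2, 0.06, 0.83, 0, 0, 0, 0.257, -0.2]}}

```text
time: 17.35
position: [0.5057, -0.0373, 0.3054]
tool_rot: [0.459, 3.108, 0.001]
ft_force: [-0.2, -0.8, -1.2]
grip_width: 0.574
grip_force: 20.0
```

Run:
```python
from h import *
s=ctrl.get_state()
a=np.radians(-17.0);T=down(a+np.pi/2)
print(jog([.4932,.2103,.30],T,s).round(4))
```

```text
[2.784e-01 7.780e-01 1.830e-02 6.000e-04 0.000e+00 3.400e-03]
```

Request:
{"method": "jog_arm", "body": {"moves": [0.02, 0.05, 0, 0, 0, 0, -0.2, 0.06, 0.15, 0, 0, 0, 0, -0.2, 0.11, 0.29, 0, 0, 0, 0, -0.2, 0.16, 0.43, 0, 0, 0, 0, -0.2, 0.21, 0.57, 0, 0, 0, 0, -0.2, 0.25, 0.7, 0, 0, 0, 0, -0.2, 0.278, 0.76, 0, 0, 0, 0, -0.2, 0.278, 0.778, 0, 0, 0, 0, -0.2]}}

```text
time: 18.35
position: [0.4943, 0.2084, 0.3049]
tool_rot: [-0.463, -3.107, 0.001]
ft_force: [0.0, -1.3, -1.4]
grip_width: 0.574
grip_force: 20.0
```

Run:
```python
from h import *
s=ctrl.get_state();im=ctrl.get_image("wrist");pickle.dump((s,im),open("w4.pkl","wb"))
sc=ctrl.get_image("scene");pickle.dump(sc,open("sc4.pkl","wb"))
a=np.radians(-17.0);T=down(a+np.pi/2)
print(s["position"],jog([.4932,.2103,.1455],T,s).round(4))
A=cv2.resize(im["pixels"][:,:,::-1],(520,390));B=cv2.resize(sc["pixels"][140:270,260:400,::-1],(420,390),interpolation=2)
cv2.imwrite("pics/w4.png",cv2.resize(np.hstack([A,B]),(800,332)))
```

```text
[0.49433533 0.20836983 0.30492251] [ 5.500e-03  5.500e-03  5.314e-01 -8.000e-04 -1.000e-04  8.000e-04]
```

View pics/w4.png

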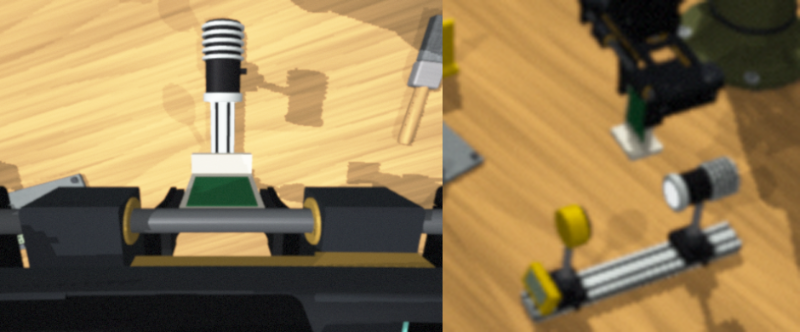

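The tile is held upright over the gap, lamp rim at (222,98) in line with it. I'll check the lamp front again numerically from this view.

Run:
```python
from h import *
s,im=pickle.load(open("w4.pkl","rb"))
g=im["pixels"].min(2).astype(int)
print("col",[(r,int(g[r,252:262].mean())) for r in range(96,130)])
for r in(110,112,114): print(r,[(c,int(g[r,c])) for c in range(226,290,1) if abs(g[r,c+1]-g[r,c-1])>25])
u=np.array([.9563,-.2923]);n=np.array([.2923,.9563]);o=np.array([.4741,.2161])
for z in(.14,.165):
    for r in(114,116,118):
        d=onplane(im,[(257,r)],z,s)[0,:2]-o;print(z,r,(d@u).round(4),(d@n).round(4))
d=s["position"][:2]-o;print("tcp",d@u,d@n)
```

```text
col [(96, 40), (97, 41), (98, 41), (99, 42), (100, 41), (101, 41), (102, 41), (103, 40), (104, 39), (105, 44), (106, 85), (107, 180), (108, 243), (109, 249), (110, 248), (111, 247), (112, 246), (113, 245), (114, 244), (115, 243), (116, 240), (117, 232), (118, 238), (119, 237), (120, 235), (121, 235), (122, 235), (123, 235), (124, 235), (125, 235), (126, 235), (127, 235), (128, 235), (129, 234)]
110 [(234, 151), (235, 186), (236, 220), (279, 148), (280, 125)]
112 [(234, 152), (235, 182), (236, 220), (279, 146), (280, 118), (283, 121)]
114 [(234, 146), (235, 183), (236, 221), (279, 142), (280, 119), (283, 111)]
0.14 114 -0.0429 -0.0004
0.14 116 -0.0408 -0.0004
0.14 118 -0.0388 -0.0003
0.165 114 -0.0431 -0.0004
0.165 116 -0.0412 -0.0004
0.165 118 -0.0393 -0.0004
tcp 0.021610575379573945 -0.0014775792936822345
```

Request:
{"method": "jog_arm", "body": {"moves": [0, 0.005, 0.05, 0, 0, 0, -0.2, 0, 0.005, 0.13, 0, 0, 0, -0.2, 0, 0.005, 0.22, 0, 0, 0, -0.2, 0, 0.005, 0.31, 0, 0, 0, -0.2, 0, 0.005, 0.39, 0, 0, 0, -0.2, 0, 0.005, 0.46, 0, 0, 0, -0.2, 0, 0.005, 0.51, 0, 0, 0, -0.2, 0, 0.005, 0.527, 0, 0, 0, -0.2]}}

```text
time: 19.45
position: [0.4943, 0.2088, 0.1458]
tool_rot: [-0.465, -3.106, 0.002]
ft_force: [0.3, -0.2, -1.2]
grip_width: 0.573
grip_force: 20.0
```

Request:
{"method": "jog_arm", "body": {"moves": [0, 0, 0, 0, 0, 0, -0.2, 0, 0, 0, 0, 0, 0, -0.2, 0, 0, 0, 0, 0, 0, -0.2, 0, 0, 0, 0, 0, 0, -0.2, 0, 0, 0, 0, 0, 0, -0.2, 0, 0, 0, 0, 0, 0, -0.2, 0, 0, 0, 0, 0, 0, -0.2, 0, 0, 0, 0, 0, 0, -0.2]}}

```text
time: 20.45
position: [0.4948, 0.2098, 0.147]
tool_rot: [0.464, 3.107, 0.0]
ft_force: [-0.2, -0.3, -1.0]
grip_width: 0.571
grip_force: 20.0
```

Run:
```python
from h import *
s=ctrl.get_state();sc=ctrl.get_image("scene");im=ctrl.get_image("wrist")
T=down(np.radians(73.0));print(s["position"],jog([.4945,.2098,.147],T,s).round(4),s["grip_width"],np.abs(s["qd"]).max())
u=np.array([.9563,-.2923]);n=np.array([.2923,.9563]);o=np.array([.4741,.2161]);d=s["position"][:2]-o;print(d@u,d@n)
A=cv2.resize(im["pixels"][:,:,::-1],(400,300));B=cv2.resize(sc["pixels"][160:270,280:390,::-1],(400,400),interpolation=2)
cv2.imwrite("pics/f.png",np.hstack([np.vstack([A,np.zeros((100,400,3),np.uint8)]),B]))
```

```text
[0.49480919 0.20982829 0.14698245] [ 0.001  -0.0004 -0.0001  0.0001  0.      0.0002] 0.5713932743985357 0.00232206154075893
0.021637421798398435 5.566558450493739e-05
```

View pics/f.png

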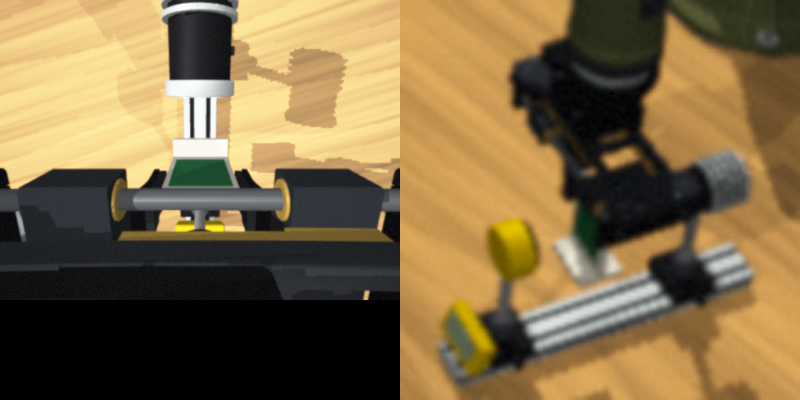

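The tile hangs upright and square between lamp and head, centred on the lamp axis and touching neither, and the arm is steady. Handing in.

```bash
python3 -c "
from bench import ctrl
print(ctrl.close_job())"
```

```text
the job is handed in; nothing more can be done
None
```

I've handed the job in at about 20.5 s: the tile was gauged, the jaw slid back about 2 cm, and the tile is held steady and upright by its bare edges at mid-beam, square to the beam and clear of lamp and head. The closing push on the tile peaked near 8 N, and no verdict came back.

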